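# Third gap from the grinder: spice tin home in the drawer rack

## Task

One round spice tin stands loose on the drawer floor in front of the divider rack. Starting from the end of the rack where the white ceramic grinder stands, run a fingertip, fingers closed, along the oak uprights, touching the first three one after another (the end one counts as the first), to find the third gap from that end; then push the loose tin along the floor into that third gap until it is fully home against the steel strip. Only push the tin, never lift or carry it, leave everything else where it stands, and finish with the hand clear.

Things in the scene. Friction and masses are not known exactly. Their poses are not given: they have to be found in the camera images.
- rack: fixed divider rack on the level drawer floor (12 mm above the work surface): a steel strip along rack y with seven oak uprights (rack y = -186 to 186 mm, every 62 mm) standing out in front, making six gaps 56 mm wide centred at y = -155, -93, -31, 31, 93, 155 mm. Origin on the floor, mid-length; x points from the open front to the strip, z up. Uprights reach x = -28 to 17 mm. Place and yaw vary
- strip (a point): top middle of the stainless magnetic strip's front face: at rack x = 17 mm, y = 0, 26 mm above the drawer floor. The strip is 378 mm long along rack y, 12 mm thick, 26 mm high. Its pull is too weak to be felt: a tin goes only where it is pushed and stays there. A tin fully home touches it, centre at rack x = -7 mm, standing 3 mm proud of the uprights
- gap_neg (a point): on the floor in the third gap counted from the rack's -y end, where a tin's centre is when fully home: rack x = -7 mm, y = -31 mm. Same axes as the rack
- gap_pos (a point): on the floor in the third gap counted from the rack's +y end, where a tin's centre is when fully home: rack x = -7 mm, y = +31 mm. Same axes as the rack
- upright1: upright number 1 of 7 of the divider rack, counted from the rack's -y end (fixed; a light oak plate on edge, 6 mm thick, rounded along the top and the front end), the end one at rack y = -186 mm; origin on the drawer floor at rack x = -4 mm; top edge level, 36 mm above the origin, from 24 mm in front of it to 21 mm behind it along rack x
- upright2: upright number 2 of 7 of the divider rack, counted from the rack's -y end (fixed; a light oak plate on edge, 6 mm thick, rounded along the top and the front end); origin on the drawer floor at rack x = -4 mm; top edge level, 36 mm above the origin, from 24 mm in front of it to 21 mm behind it along rack x
- upright3: upright number 3 of 7 of the divider rack, counted from the rack's -y end (fixed; a light oak plate on edge, 6 mm thick, rounded along the top and the front end); origin on the drawer floor at rack x = -4 mm; top edge level, 36 mm above the origin, from 24 mm in front of it to 21 mm behind it along rack x
- upright4: upright number 4 of 7 of the divider rack, counted from the rack's -y end (fixed; a light oak plate on edge, 6 mm thick, rounded along the top and the front end); origin on the drawer floor at rack x = -4 mm; top edge level, 36 mm above the origin, from 24 mm in front of it to 21 mm behind it along rack x
- upright5: upright number 5 of 7 of the divider rack, counted from the rack's -y end (fixed; a light oak plate on edge, 6 mm thick, rounded along the top and the front end); origin on the drawer floor at rack x = -4 mm; top edge level, 36 mm above the origin, from 24 mm in front of it to 21 mm behind it along rack x
- upright6: upright number 6 of 7 of the divider rack, counted from the rack's -y end (fixed; a light oak plate on edge, 6 mm thick, rounded along the top and the front end); origin on the drawer floor at rack x = -4 mm; top edge level, 36 mm above the origin, from 24 mm in front of it to 21 mm behind it along rack x
- upright7: upright number 7 of 7 of the divider rack, counted from the rack's -y end (fixed; a light oak plate on edge, 6 mm thick, rounded along the top and the front end), the end one at rack y = +186 mm; origin on the drawer floor at rack x = -4 mm; top edge level, 36 mm above the origin, from 24 mm in front of it to 21 mm behind it along rack x
- drawer_floor (a point): middle of the floor of the fixed drawer box lying on the work surface, world axes. Its smoked-oak floor (top 12 mm above the work surface) spans x = 290 to 790 mm, y = -410 to 410 mm; side and back walls rise to 68 mm, the front panel on the robot's side (x = 272 to 290 mm) to 96 mm above the work surface. A fixed rolling pin, 36 mm thick, lies along the back wall behind the rack
- tin_center (a point): centre of the loose tin that is to be pushed: a round brushed-steel tin with a windowed lid, 48 mm in diameter, 28 mm high, about 60 g, standing upright on the drawer floor between the rack and the robot (the point lies on its axis, 14 mm above the floor). It slides easily
- tin: the same loose tin; origin at the centre of its underside, z up its axis
- tin_b_center (a point): centre of another such tin (48 mm across, 28 mm high, top 8 mm lower than the uprights) that already stands home in the second gap from the rack's -y end; it must stay there
- tin_c_center (a point): centre of another such tin that already stands home in the second gap from the rack's +y end; it must stay there
- grinder_center (a point): centre of the white ceramic grinder with a twist top, 54 mm in diameter, 88 mm high (centre 44 mm up), standing loose on the drawer floor about 70 to 90 mm beyond one end upright of the rack, at either the -y or the +y end: the gaps are counted from the end where it stands. Must stay where it is
- jar_center (a point): centre of the small glass jar with a wire latch, 60 mm in diameter, 70 mm high, standing loose beyond the other end of the rack. Must stay where it is
- spoon: charcoal plastic measuring spoon lying near the drawer's left (+y) side; bowl 42 mm wide and 18 mm high round its origin, handle reaching 105 mm along its -x. Must stay where it is
- cellar: round oak salt cellar, 70 mm in diameter, 43 mm high, towards the drawer's right (-y) side; origin at the centre of its underside. Must stay where it is
- ramekin: open white ceramic ramekin, 72 mm in diameter, 36 mm high, near the drawer's right (-y) side; origin at the centre of its underside. Must stay where it is

How it is judged:
By the outcome, as a careful person would: the job done as asked, in the order asked, and still so for the second after the job is handed in, with the robot touching nothing.
It also fails if it takes over 54 s, if anything falls off the work surface, if the arm or the gripper's body presses on something with over 40 N, if the wrist force passes 120 N, or if a joint passes its speed limit or range.

## Robot

A 6-joint arm with a two-finger parallel gripper is mounted at the origin on the work surface. World frame = base frame: x ahead of the robot, y to its left, z up, the work surface at z = 0. Lengths are in mm, angles in rad, forces in N, time in s.
With the tool pointing down it reaches from about 275 to 1000 mm from the base axis. Payload 8.4 kg.
Tool frame: the origin (TCP) lies between the finger pads; the fingertips stand 11 mm ahead of it and the grasp point (between the pads) lies 8 mm behind it; z points along the fingers, y is the direction in which the jaws open and shut (so a half turn about z gives the same grasp; the last joint's range is limited). The gripper opens to 85 mm and grips with 20 to 120 N. Pads are 22 mm wide; open, the fingers measure 114 mm over their backs; the gripper's body (76 mm by 85 mm) begins 54 mm behind the grasp point. The pads swing forward as they close: fully open they stand 13 mm farther back than shut.
Start: joints at [-1.172, 0.353, 1.633, -0, 1.155, -0.002], TCP at [243.846, -575.471, 242.281] pointing down, gripper open.
Joint ranges: [-2.63, 2.63], [-0.92, 2.1], [0.06, 2.66], [-1.3, 4.44], [0, 2.69], [-3.02, 3.02]. Speed limits (rad/s): [2.22, 2.22, 2.79, 3.14, 3.14, 3.14].

## Interface

Orientations are given as [roll, pitch, yaw] about the fixed x, y, z axes, in that order (R = Rz(yaw) Ry(pitch) Rx(roll)).
In Python, from rig import r, eyes gives the robot as it stands. The module is installed in compiled form; this text tells all that it offers.
- The arm moves only by the tool servo_tool, never from a script. Its argument "rows" is a list of rows, each a list of 3 entries, a list of its own where there are three numbers: the shift along the world's x, y, z in cm, then the turn about the world's z in rad, then the finger opening in cm, from 0 to 8.54. A call has 1 to 5 rows; each row shifts and turns the commanded pose from where the row before left it; what a row does not reach is not made up. A row lasts 1/12 s, in which the tool goes at most 41.7 mm and 7.16 degrees, less where a joint would pass 70% of its speed; a pose out of reach is approached as far as the arm can. A call is refused whole if a number of a shift passes 4.17 or a number of a turn 0.125, either way. A call with a gripper value outside its range is refused whole. The fingers move at their own pace and stop on an object; "squeeze" is the grip in N (left out, the last holds). Time passes only in rows, so rows that do not move let the fingers close. It gives the time, the measured TCP pose, the force and the opening at its end, in the units of the state.
- r.sense(): the state, without advancing time (a new reading comes with each control period).
- eyes.grab_frame(name): name is "scene" or "top"; returns a dict with "frame" (384x512x3 uint8, red, green, blue), "depth" (384x512 float32, mm along the optical axis (not along the pixel's ray), 0 where there is no reading), "vertical_fov" (degrees; the focal length in pixels is half the picture's height over the tangent of half this angle, whatever the lens; pixels are square), "cx", "cy" (the principal point, pixels), "camera_from_world" (4x4, takes a point from world to camera coordinates). Camera axes: x right, y down, z forward; pixel columns grow to the right and rows downward; lengths in mm; the calibration is good to about 2 mm. A picture is of the moment at which its call begins.
- r.sign_off(): hands the job in, once; it reports no verdict.
The state is a dict: "clock": time; "qpos": joint angles; "qvel": joint speeds; "joint_efforts": joint torques, N m; "eef_pos": TCP position; "tcp_rot": TCP orientation; "contact_force": force on the tool from outside, world axes, zero at the start; "wrist_torque": the same for the moment, N m; "opening": opening from 0.0 (shut) to 1.0 (fully open).
Only numpy, scipy, OpenCV 4.12 (cv2) and the standard library are available. Lean on these libraries where they do the work, as an engineer would, in place of code of your own. Each camera call takes 0.05 s, during which the arm holds its last target.

## Working session

There is one attempt and no reset: what is moved stays moved. The work goes in short steps, Python scripts to look and compute and a tool call to move; the robot and the scene stay as the last step left them, time stands still between calls to the robot, and variables do not carry over. Pictures are saved under pics/ and viewed, and the job is handed in when it is done.

Besides the shell and the picture viewer there is one more tool, called after "Emit:" as name(argument=value, ...) on one line, values as JSON. servo_tool: Moves the arm, as the interface text tells. Its arguments: {"type":"object","properties":{"rows":{"type":"array"},"squeeze":{"type":"number"}},"required":["rows"]}

```bash
mkdir -p pics; python3 - <<'E'
from rig import r, eyes
import cv2, numpy as np, pickle
for n in ("scene","top"):
    f=eyes.grab_frame(n)
    cv2.imwrite(f"pics/{n}0.png",f["frame"][:,:,::-1])
    pickle.dump(f,open(f"{n}0.pkl","wb"))
    print(n,f["vertical_fov"],f["cx"],f["cy"]);print(np.round(f["camera_from_world"],3))
s=r.sense();print(s)
E
```

```text
scene 54.07257169155744 260.3367976796382 192.85227428866412
[[-3.500000e-01  9.370000e-01  5.000000e-03  1.767990e+02]
 [ 7.370000e-01  2.780000e-01 -6.160000e-01 -3.150430e+02]
 [-5.790000e-01 -2.120000e-01 -7.870000e-01  1.344568e+03]
 [ 0.000000e+00  0.000000e+00  0.000000e+00  1.000000e+00]]
top 50.36876459464295 257.42264395219513 187.05370793563262
[[ 1.400000e-02 -1.000000e+00 -6.000000e-03 -8.880000e-01]
 [-9.950000e-01 -1.400000e-02 -1.030000e-01  5.343590e+02]
 [ 1.030000e-01  8.000000e-03 -9.950000e-01  1.076626e+03]
 [ 0.000000e+00  0.000000e+00  0.000000e+00  1.000000e+00]]
{'clock': 0.1, 'qpos': array([-1.17241677e+00,  3.53584800e-01,  1.63405237e+00,  2.95833940e-05,
        1.15519882e+00, -2.38612575e-03]), 'qvel': array([ 0.00158378, -0.00119319, -0.00346894,  0.00073059, -0.00080222,
        0.0008984 ]), 'joint_efforts': array([-7.83305059e-04, -6.06358910e+01, -3.42818105e+01, -8.45603950e-05,
        3.91529786e-03, -1.64836098e-05]), 'eef_pos': array([ 243.68464035, -575.09245325,  241.63621835]), 'tcp_rot': array([-3.14034939e+00, -3.00169069e-05,  4.00753706e-01]), 'contact_force': array([ 0.18405352, -0.20016764, -0.23001999]), 'wrist_torque': array([-0.00764124, -0.03058145, -0.05439959]), 'opening': 0.9994997073278951}
```

View pics/scene0.png

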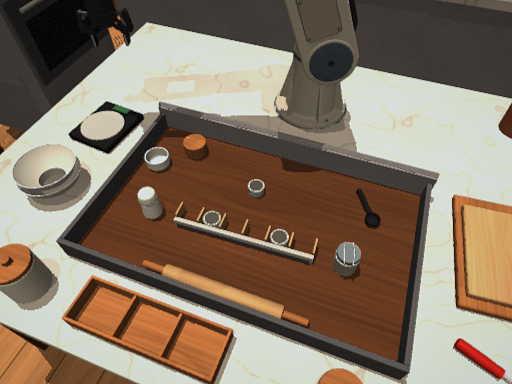

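View pics/top0.png

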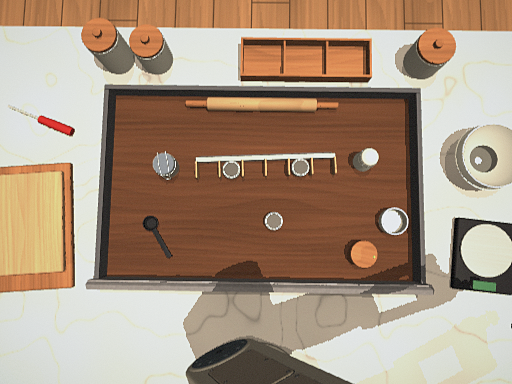

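The scene view shows the grinder at (149,202), rack from (178,220) to (315,258), and the tin at (256,187). In the top view, which has x up and y left, the grinder is at (367,159), by the rack's -y end, and the loose tin is at (273,221). So I count from -y.

```bash
cat > h.py <<'E'
import numpy as np, pickle, cv2
def K(f):
    h=f["frame"].shape[0]; fl=h/2/np.tan(np.radians(f["vertical_fov"]/2)); return fl,f["cx"],f["cy"]
def ray(f,u,v,z):
    fl,cx,cy=K(f); T=f["camera_from_world"]; R=T[:3,:3]; t=T[:3,3]
    o=-R.T@t; d=R.T@np.array([(u-cx)/fl,(v-cy)/fl,1]); return o+d*(z-o[2])/d[2]
def proj(f,p):
    fl,cx,cy=K(f); T=f["camera_from_world"]; c=T[:3,:3]@np.array(p,float)+T[:3,3]
    return np.array([fl*c[0]/c[2]+cx, fl*c[1]/c[2]+cy])
E
python3 - <<'E'
from h import *
f=pickle.load(open("top0.pkl","rb")); a=f["frame"][:,:,::-1]
c=a[140:240,180:400]; cv2.imwrite("pics/topcrop.png",cv2.resize(c,None,fx=3.6,fy=3.6,interpolation=cv2.INTER_CUBIC))
f=pickle.load(open("scene0.pkl","rb")); a=f["frame"][:,:,::-1]
c=a[170:270,130:330]; cv2.imwrite("pics/scenecrop.png",cv2.resize(c,None,fx=4,fy=4,interpolation=cv2.INTER_CUBIC))
E
```

```text
(no output)
```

View pics/topcrop.png

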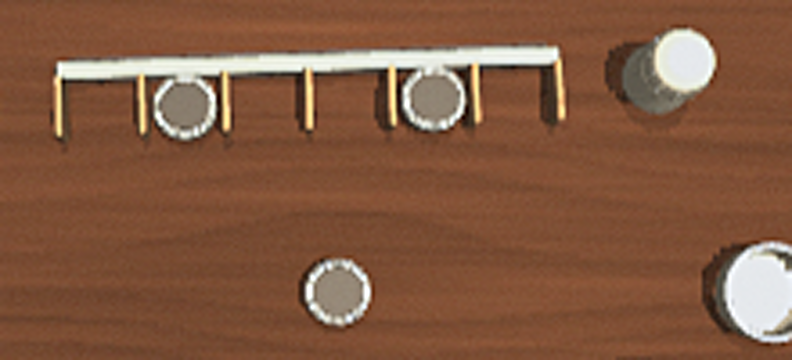

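View pics/scenecrop.png

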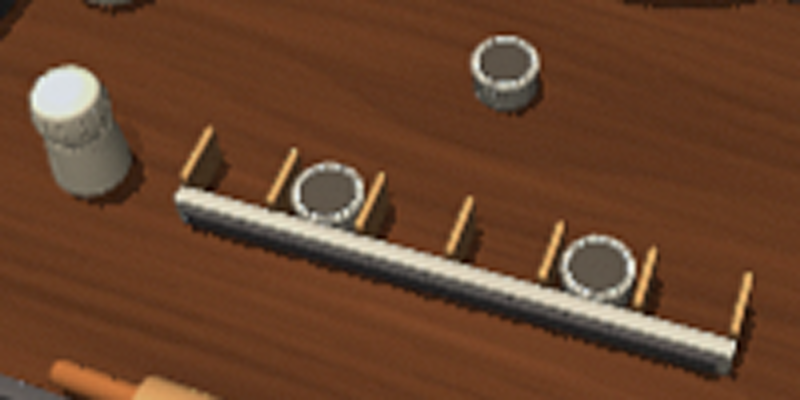

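```bash
cat > m.py <<'E'
from h import *
import sys
for n,roi in (("top",(188,145,345,190)),("scene",(165,190,330,265))):
    f=pickle.load(open(f"{n}0.pkl","rb")); hsv=cv2.cvtColor(f["frame"],cv2.COLOR_RGB2HSV)
    x0,y0,x1,y1=roi
    sub=hsv[y0:y1,x0:x1]
    m=cv2.inRange(sub,(10,80,150),(25,200,255))
    k,lab,st,ce=cv2.connectedComponentsWithStats(m,connectivity=8)
    print(n)
    P=[]
    for i in range(1,k):
        if st[i,4]<5: continue
        ys,xs=np.where(lab==i); 
        w=np.array([ray(f,x+x0,y+y0,48) for x,y in zip(xs,ys)])
        print(st[i],"center",np.round(w.mean(0)[:2],1),"x",np.round([w[:,0].min(),w[:,0].max()],1))
    # strip top
    m=cv2.inRange(sub,(0,0,170),(180,60,255))
    k,lab,st,ce=cv2.connectedComponentsWithStats(m,connectivity=8)
    for i in range(1,k):
        if st[i,4]<25: continue
        ys,xs=np.where(lab==i)
        w=np.array([ray(f,x+x0,y+y0,38)[:2] for x,y in zip(xs,ys)])
        print("white",st[i],np.round(w.mean(0),1),np.round(w.min(0),1),np.round(w.max(0),1))
        if st[i,4]>200:
            r=cv2.minAreaRect(w.astype(np.float32)); print(r)
E
python3 m.py
python3 - <<'E'
from h import *
# tins: dark lid window circles at z=40
for n,rois in (("top",[(262,208,288,234),(222,160,242,180),(290,158,310,178)]),("scene",[(245,178,268,198),(200,208,224,230),(268,227,292,250)])):
    f=pickle.load(open(f"{n}0.pkl","rb")); g=f["frame"].astype(int); 
    for x0,y0,x1,y1 in rois:
        s=g[y0:y1,x0:x1]; sat=s.max(2)-s.min(2); m=((sat<45)&(s.max(2)>60)).astype(np.uint8)
        k,lab,st,ce=cv2.connectedComponentsWithStats(m)
        i=1+np.argmax(st[1:,4]); ys,xs=np.where(lab==i)
        c=((xs.min()+xs.max())/2+x0,(ys.min()+ys.max())/2+y0)
        wm=np.array([ray(f,x+x0,y+y0,40) for x,y in zip(xs,ys)])
        hs=s[lab==i]
        # window: darker brownish-grey pixels
        wn=((sat<45)&(s.max(2)>70)&(s.max(2)<160)).astype(np.uint8)
        print(n,st[i],"bbox ctr",c,np.round(ray(f,*c,40)[:2],1),"mask mean",np.round(wm.mean(0)[:2],1),np.round(np.ptp(wm,axis=0)[:2],1))
E
```

```text
top
[146   9   3  20  34] center [ 596.2 -199.9] x [572.7 623.9]
[100  13   2  17  29] center [591.5 -75.4] x [568.3 611.4]
[123  13   3  16  30] center [ 591.7 -137.9] x [571.8 612.2]
[54 15  2 16 30] center [583.4  47.1] x [563.9 604.4]
[77 14  2 17 34] center [586.3 -14.2] x [564.7 607.9]
[ 7 16  2 17 30] center [579.5 172.6] x [556.9 599.9]
[30 16  2  7 12] center [593.8 111.6] x [584.6 600.8]
[31 23  2  9 15] center [570.4 107.9] x [560.4 581.9]
white [  8   8 139  25 820] [608.9 -13.8] [ 559.3 -198.7] [628.5 173.7]
((592.2601318359375, -13.741256713867188), (59.03014373779297, 372.87689208984375), 2.6772313117980957)
scene
[10 12  8 13 25] center [ 596.8 -198.7] x [576.6 617.3]
[32 17  7 14 26] center [ 593.5 -137.3] x [571.7 614.9]
[54 23  7 14 26] center [590.9 -75. ] x [568.8 611.7]
[77 29  6 14 27] center [586.6 -13.3] x [566.1 607.6]
[100  35   6  15  29] center [585.1  48.7] x [562.5 606.4]
[124  42   5  14  28] center [580.8 110.4] x [561.8 601.6]
[148  48   5  15  32] center [579.  172.2] x [557.5 599.6]
white [  9  27 140  42 557] [613.8  -2.6] [ 574.7 -199.3] [627.9 1
[... 166 characters left out ...]
.float64(221.0)) [443.2 -34.7] mask mean [443.9 -35.8] [47.7 50.3]
top [  0   0  20  19 303] bbox ctr (np.float64(231.5), np.float64(169.0)) [580.8  76.9] mask mean [581.6  79. ] [49.3 51.7]
top [  0   0  20  19 299] bbox ctr (np.float64(299.5), np.float64(167.0)) [ 588.7 -105.6] mask mean [ 590.1 -106.8] [49.3 51.2]
scene [  3   1  17  19 259] bbox ctr (np.float64(256.0), np.float64(188.0)) [454.8 -32.2] mask mean [453.7 -33.6] [65.6 51.1]
scene [  0   3  24  19 355] bbox ctr (np.float64(211.5), np.float64(220.0)) [ 597.  -103.1] mask mean [ 599.5 -105.6] [66.4 73.2]
scene [  0   2  24  21 381] bbox ctr (np.float64(279.5), np.float64(239.0)) [588.8  82.8] mask mean [592.3  80.7] [68.1 68. ]
```

Emit:
servo_tool(rows=[[[2.6,2.9,0],-0.07,0],[[2.6,2.9,0],-0.07,0],[[2.6,2.9,0],-0.07,0],[[2.6,2.9,0],-0.07,0],[[2.6,2.9,0],-0.074,0]], squeeze=20)

```text
clock: 0.52
eef_pos: [374.5, -428.9, 242.0]
tcp_rot: [-3.141, 0.0, 0.043]
contact_force: [1.0, -0.6, -0.3]
opening: 0.3
```

```bash
python3 - <<'E'
from h import *
f=pickle.load(open("top0.pkl","rb"))
print("grinder top",ray(f,369,156.5,100)); g=pickle.load(open("scene0.pkl","rb")); print(ray(g,147,194,100))
E
```

```text
grinder top [ 608.80144075 -276.25743106  100.        ]
[ 617.07142939 -269.42480868  100.        ]
```

Emit:
servo_tool(rows=[[[2.7,2.9,0],0,0],[[2.7,2.9,0],0,0],[[2.7,2.9,0],0,0],[[2.7,2.9,0],0,0],[[2.7,2.9,0],0,0]])

```text
clock: 0.93
eef_pos: [509.7, -283.7, 242.1]
tcp_rot: [-3.141, 0.0, 0.047]
contact_force: [0.9, -0.7, 0.2]
opening: 0.003
```

Emit:
servo_tool(rows=[[[2.6,2.8,0],0,0],[[2.6,2.8,-1],0,0],[[2.8,2.9,-1],0,0],[[0,0,-3.5],0,0],[[0,0,-3.5],0,0]])

```text
clock: 1.35
eef_pos: [591.4, -198.7, 152.4]
tcp_rot: [3.14, -0.004, 0.05]
contact_force: [1.1, 0.2, -0.5]
opening: 0.005
```

Emit:
servo_tool(rows=[[[0,0,-3.5],0,0],[[0,0,-3],0,0],[[0,0,-1.7],0,0],[[0,0,0],0,0],[[0,0,0],0,0]])

```text
clock: 1.77
eef_pos: [588.2, -200.2, 69.4]
tcp_rot: [-3.141, 0.002, 0.047]
contact_force: [1.1, 0.8, -0.2]
opening: 0.0
```

```bash
python3 - <<'E'
from rig import r, eyes
from h import *
s=r.sense(); print(s["eef_pos"],s["contact_force"],s["qpos"])
for n,b in (("scene",(120,150,330,280)),("top",(180,130,400,240))):
    f=eyes.grab_frame(n); pickle.dump(f,open(n+"1.pkl","wb"))
    x0,y0,x1,y1=b
    cv2.imwrite(f"pics/{n}1.png",cv2.resize(f["frame"][y0:y1,x0:x1,::-1],None,fx=3.6,fy=3.6,interpolation=cv2.INTER_CUBIC))
E
```

```text
[ 588.16007485 -200.20942484   69.44422082] [ 1.11428469  0.81936406 -0.24104081] [-3.30516913e-01  5.50447680e-01  1.76201508e+00  1.52452665e-05
  8.31561594e-01  1.19343913e+00]
```

View pics/scene1.png

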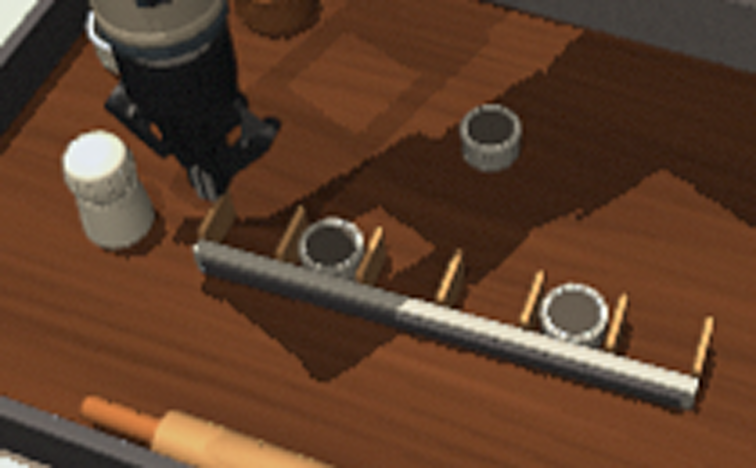

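View pics/top1.png

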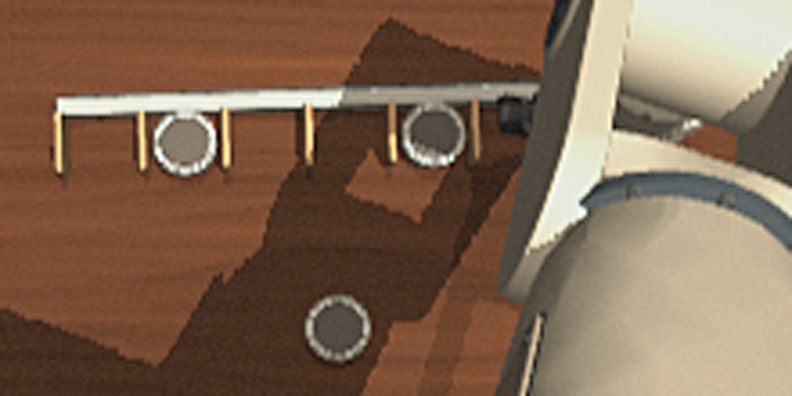

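```bash
python3 - <<'E'
from h import *
f=pickle.load(open("scene1.pkl","rb"))
q=lambda p:(proj(f,p)-[120,150])*3.6
print(q([588.2,-200.2,58.4]), q([588.2,-200.2,48]),q([573,-200.5,48]),q([617,-198.5,48]))
E
python3 - <<'E'
import cv2
a=cv2.imread("pics/scene1.png")[150:300,100:320]
cv2.imwrite("pics/scene1z.png",cv2.resize(a,None,fx=3.6,fy=3.6,interpolation=cv2.INTER_CUBIC))
E
```

```text
[212.57224094 190.2420734 ] [214.88104348 198.55755383] [224.11043261 183.15766283] [198.31479236 228.93865412]
```

View pics/scene1z.png

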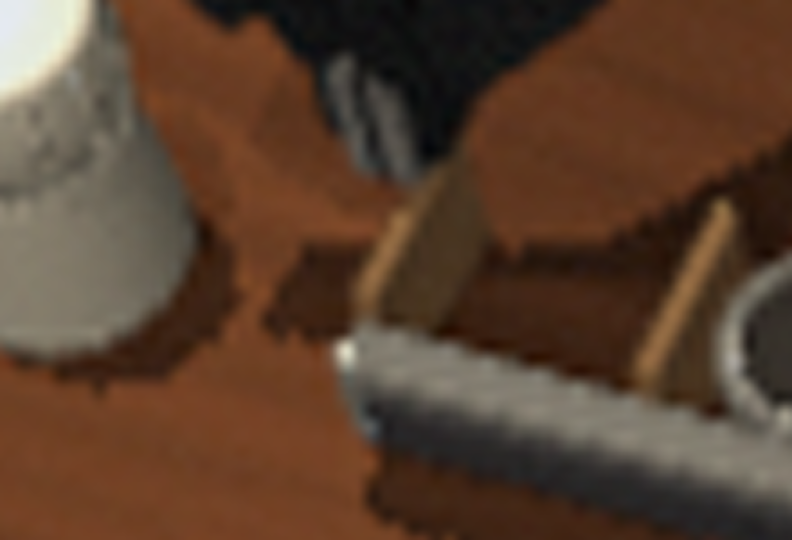

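Emit:
servo_tool(rows=[[[0,0.2,-0.5],0,0],[[0,0,-0.3],0,0],[[0,0,-0.1],0,0],[[0,0,0],0,0]])

```text
clock: 2.2
eef_pos: [588.8, -198.4, 61.5]
tcp_rot: [3.142, -0.0, 0.047]
contact_force: [-0.6, -0.7, 0.3]
opening: -0.002
```

Emit:
servo_tool(rows=[[[0,0,-0.1],0,0],[[0,0,-0.1],0,0],[[0,0,-0.05],0,0],[[0,0,0],0,0]])

```text
clock: 2.53
eef_pos: [589.0, -198.5, 59.0]
tcp_rot: [3.142, -0.0, 0.047]
contact_force: [-0.4, 0.2, 2.2]
opening: 0.0
```

Emit:
servo_tool(rows=[[[0,0,-0.05],0,0],[[0,0,0],0,0]])

```text
clock: 2.7
eef_pos: [589.0, -198.6, 58.9]
tcp_rot: [3.141, -0.0, 0.047]
contact_force: [-1.9, 1.2, 7.1]
opening: -0.002
```

Emit:
servo_tool(rows=[[[0,0,0.6],0,0],[[-0.15,3.1,0],0,0],[[-0.15,3.1,0],0,0],[[0,0,-0.2],0,0],[[0,0,-0.2],0,0]])

```text
clock: 3.12
eef_pos: [585.9, -135.3, 60.5]
tcp_rot: [3.142, -0.0, 0.049]
contact_force: [0.1, 0.2, -0.9]
opening: 0.001
```

Emit:
servo_tool(rows=[[[0,0,-0.1],0,0],[[0,0,-0.05],0,0],[[0,0,-0.05],0,0],[[0,0,0],0,0]])

```text
clock: 3.45
eef_pos: [586.1, -136.9, 58.9]
tcp_rot: [-3.141, -0.0, 0.045]
contact_force: [-2.2, 5.4, 7.9]
opening: 0.004
```

Emit:
servo_tool(rows=[[[0,0,0.6],0,0],[[-0.15,3.1,0],0,0],[[-0.15,3.1,0],0,0],[[0,0,-0.2],0,0],[[0,0,-0.2],0,0]])

```text
clock: 3.87
eef_pos: [583.1, -74.2, 60.5]
tcp_rot: [3.141, -0.0, 0.048]
contact_force: [0.3, -0.2, 0.9]
opening: 0.001
```

Emit:
servo_tool(rows=[[[0,0,-0.1],0,0],[[0,0,-0.05],0,0],[[0,0,-0.05],0,0],[[0,0,0],0,0]])

```text
clock: 4.2
eef_pos: [583.1, -75.4, 58.9]
tcp_rot: [-3.141, -0.0, 0.045]
contact_force: [-1.9, 3.1, 7.6]
opening: 0.005
```

Emit:
servo_tool(rows=[[[0,0,3.5],0,0],[[0,0,3],0,2.0],[[-4,0.7,0],0,2.0],[[-4.1,0.7,0],0,2.0],[[-4.1,0.7,0],0,2.0]])

```text
clock: 4.62
eef_pos: [460.0, -54.4, 123.6]
tcp_rot: [3.141, -0.001, 0.045]
contact_force: [0.2, -0.1, -0.2]
opening: 0.236
```

Emit:
servo_tool(rows=[[[-4.1,0.7,0],0,2.0],[[-4.1,0.8,0],0,2.0],[[0,0,-2],0,2.0],[[0,0,-3],0,2.0],[[0,0,0],0,2.0]])

```text
clock: 5.03
eef_pos: [376.6, -39.0, 70.8]
tcp_rot: [-3.141, 0.004, 0.046]
contact_force: [-1.2, 0.2, -1.2]
opening: 0.234
```

```bash
python3 - <<'E'
from rig import r, eyes
from h import *
s=r.sense(); print(s["eef_pos"],s["contact_force"],s["opening"])
for n,b in (("scene",(150,130,330,270)),("top",(180,130,400,270))):
    f=eyes.grab_frame(n); pickle.dump(f,open(n+"2.pkl","wb"))
    x0,y0,x1,y1=b
    cv2.imwrite(f"pics/{n}2.png",cv2.resize(f["frame"][y0:y1,x0:x1,::-1],None,fx=3.6,fy=3.6,interpolation=cv2.INTER_CUBIC))
E
```

```text
[376.64494356 -39.01399739  70.8263025 ] [-1.23011065  0.21412035 -1.16737519] 0.23379587316979766
```

View pics/scene2.png

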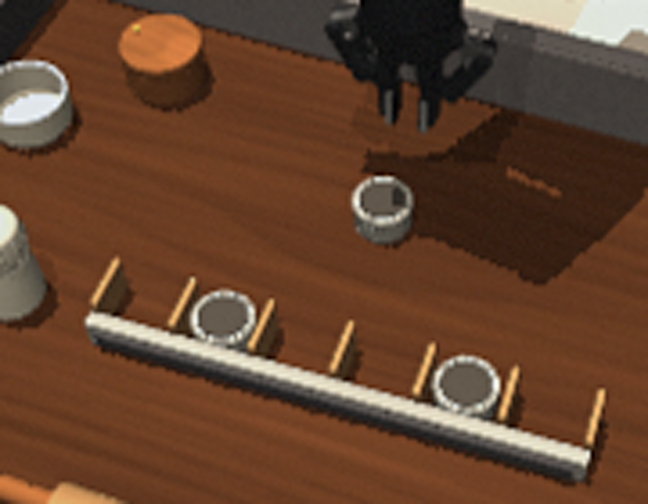

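View pics/top2.png

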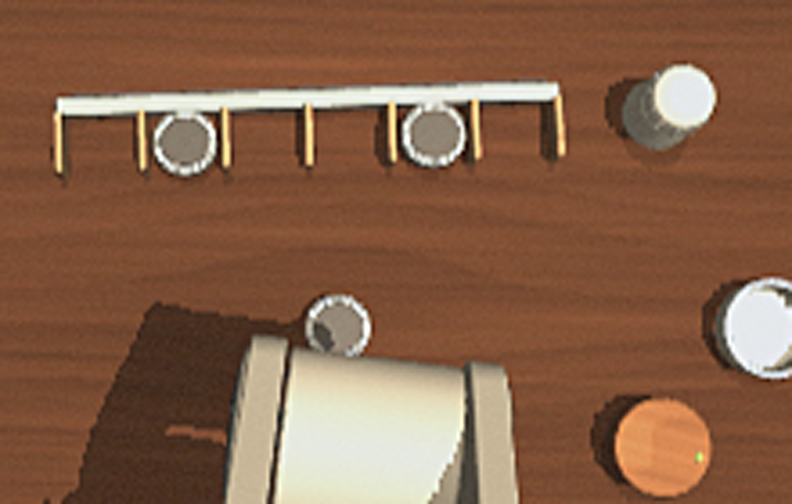

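Emit:
servo_tool(rows=[[[0,0,-2.5],0,2.0],[[0,0,-1.5],0,2.0],[[0,-0.1,-0.3],0,2.0],[[0,0,0],0,2.0],[[0.8,0,0],0,2.0]])

```text
clock: 5.55
eef_pos: [386.3, -39.7, 31.0]
tcp_rot: [-3.141, 0.001, 0.046]
contact_force: [-0.1, 0.4, -0.1]
opening: 0.236
```

Emit:
servo_tool(rows=[[[0.8,0,0],0,2.0],[[0.6,0,0],0,2.0],[[0.5,0,0],0,2.0],[[0.5,0,0],0,2.0],[[0.5,0,0],0,2.0]])

```text
clock: 5.97
eef_pos: [416.6, -39.5, 30.5]
tcp_rot: [3.142, -0.0, 0.047]
contact_force: [-0.2, 0.4, 0.4]
opening: 0.233
```

```bash
cat > look.py <<'E'
import sys
from rig import r, eyes
from h import *
k=sys.argv[1]
s=r.sense(); print(s["clock"],s["eef_pos"],s["contact_force"],s["opening"])
for n,b in (("scene",(150,130,330,270)),("top",(180,130,400,270))):
    f=eyes.grab_frame(n); pickle.dump(f,open(n+k+".pkl","wb"))
    x0,y0,x1,y1=b
    cv2.imwrite(f"pics/{n}{k}.png",cv2.resize(f["frame"][y0:y1,x0:x1,::-1],None,fx=3.6,fy=3.6,interpolation=cv2.INTER_CUBIC))
E
python3 look.py 3
```

```text
5.9667 [416.57415779 -39.45825101  30.52266558] [-0.17752709  0.40476443  0.36726309] 0.2325281013442947
```

View pics/scene3.png

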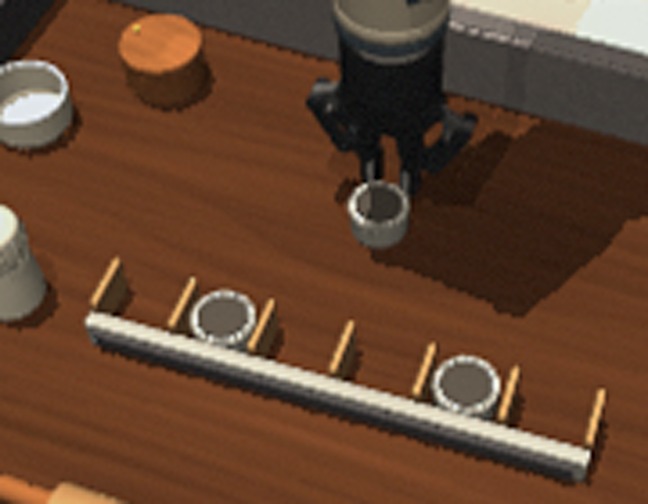

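View pics/top3.png

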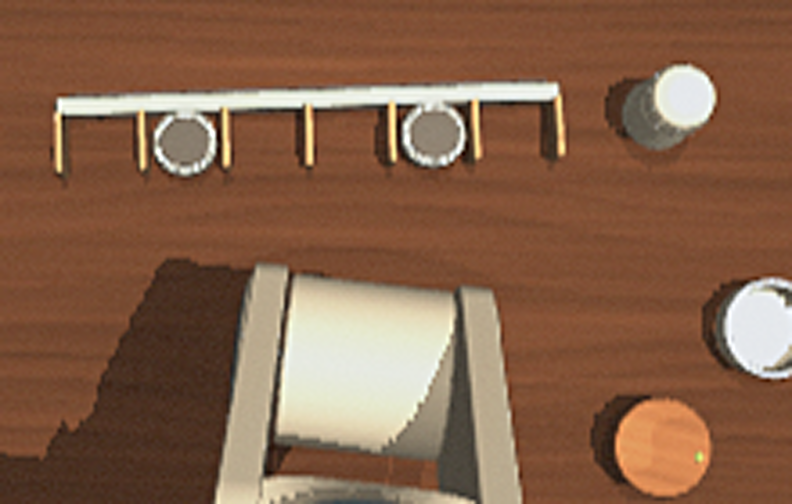

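Emit:
servo_tool(rows=[[[0.7,-0.08,0],0,2.0],[[0.7,-0.08,0],0,2.0],[[0.7,-0.08,0],0,2.0],[[0.7,-0.08,0],0,2.0],[[0.7,-0.08,0],0,2.0]])

```text
clock: 6.48
eef_pos: [451.8, -43.6, 30.3]
tcp_rot: [3.142, -0.0, 0.047]
contact_force: [-0.7, 0.1, 0.6]
opening: 0.234
```

Emit:
servo_tool(rows=[[[0.7,-0.08,0],0,2.0],[[0.7,-0.08,0],0,2.0],[[0.7,-0.08,0],0,2.0],[[0.6,-0.08,0],0,2.0],[[0.5,-0.06,0],0,2.0]])

```text
clock: 6.9
eef_pos: [483.8, -47.4, 30.3]
tcp_rot: [3.142, -0.0, 0.047]
contact_force: [0.4, 0.2, -0.2]
opening: 0.23
```

Emit:
servo_tool(rows=[[[0.5,-0.06,0],0,2.0],[[0.4,-0.05,0],0,2.0],[[0.3,-0.04,0],0,2.0],[[0.2,0,0],0,2.0]])

```text
clock: 7.23
eef_pos: [497.3, -48.8, 30.3]
tcp_rot: [-3.142, -0.0, 0.047]
contact_force: [-0.9, -0.1, -0.8]
opening: 0.234
```

```bash
python3 look.py 4
```

```text
7.2333 [497.28022713 -48.83985289  30.27044442] [-0.91486653 -0.06278463 -0.8213479 ] 0.23434588585505495
```

View pics/scene4.png

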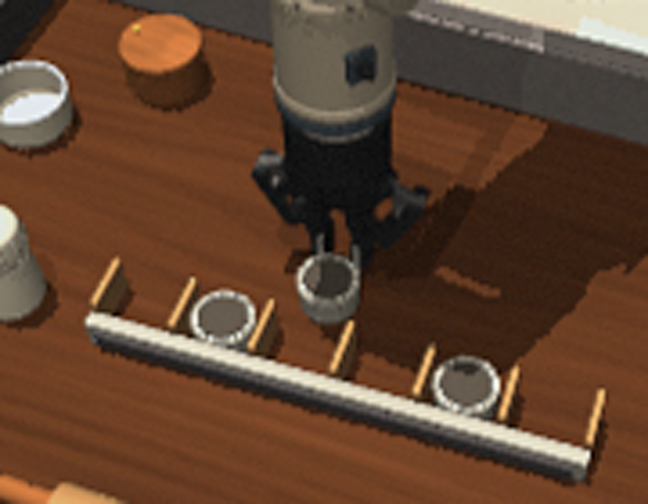

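View pics/top4.png

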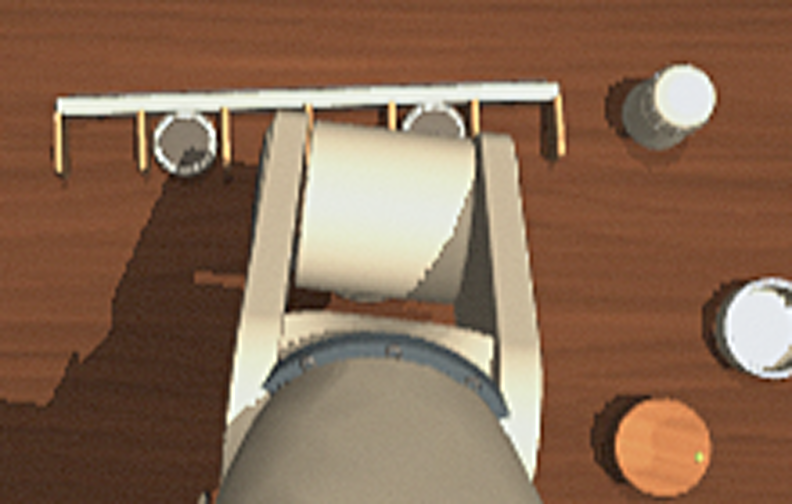

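```bash
python3 - <<'E'
from h import *
f=pickle.load(open("scene4.pkl","rb"))
P=[ray(f,u/3.6+150,v/3.6+130,40)[:2] for u,v in ((223,317),(467,383),(329,279))]
b,c,t=P; print(np.round(P,1))
d=(c-b)/np.linalg.norm(c-b); print("len",np.linalg.norm(c-b),"yaw",np.arctan2(-d[0],d[1]))
print("y along",(t-b)@d-93, "x back",(t-b)@np.array([d[1],-d[0]]))
E
```

```text
[[ 591.  -104.7]
 [ 581.3   80.9]
 [ 531.8  -45. ]]
len 185.77757149536157 yaw 0.05198722995538782
y along -30.304490234497983 x back -56.04250349712204
```

Emit:
servo_tool(rows=[[[0.6,0,0],0,2.0],[[0.6,0.03,0],0,2.0],[[0.6,0.03,0],0,2.0],[[0.6,0.03,0],0,2.0],[[0.5,0.02,0],0,2.0]])

```text
clock: 7.75
eef_pos: [527.0, -47.6, 30.3]
tcp_rot: [3.142, -0.001, 0.047]
contact_force: [-0.1, -0.3, -0.0]
opening: 0.234
```

Emit:
servo_tool(rows=[[[0.5,0.02,0],0,2.0],[[0.5,0.02,0],0,2.0],[[0.4,0.02,0],0,2.0],[[0.3,0.02,0],0,2.0],[[0.3,0.01,0],0,2.0]])

```text
clock: 8.17
eef_pos: [546.2, -46.8, 30.2]
tcp_rot: [-3.142, 0.0, 0.047]
contact_force: [0.3, 0.1, 0.3]
opening: 0.232
```

```bash
python3 look.py 5
```

```text
8.1667 [546.15258893 -46.75235702  30.22411033] [0.3182218  0.13682283 0.27393931] 0.23190056721334035
```

View pics/scene5.png

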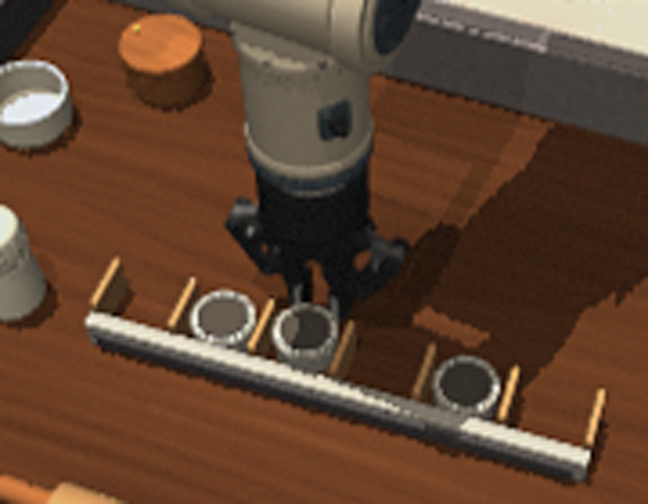

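The tin is in the third gap, with its lid at (305,331) in the crop, and it's still a few mm short of the strip. I'll push slowly until I feel contact.

Emit:
servo_tool(rows=[[[0.2,0.01,0],0,2.0],[[0.2,0.01,0],0,2.0],[[0.1,0,0],0,2.0],[[0,0,0],0,2.0]])

```text
clock: 8.6
eef_pos: [551.2, -46.6, 30.3]
tcp_rot: [3.142, -0.0, 0.047]
contact_force: [0.7, -0.7, 1.2]
opening: 0.235
```

Emit:
servo_tool(rows=[[[0.1,0,0],0,2.0],[[0.05,0,0],0,2.0],[[0,0,0],0,2.0]])

```text
clock: 8.85
eef_pos: [552.5, -46.6, 30.3]
tcp_rot: [-3.142, -0.0, 0.047]
contact_force: [-0.3, -0.2, -0.2]
opening: 0.234
```

Emit:
servo_tool(rows=[[[0.05,0,0],0,2.0],[[0.05,0,0],0,2.0],[[0,0,0],0,2.0]])

```text
clock: 9.1
eef_pos: [553.5, -46.6, 30.3]
tcp_rot: [-3.142, -0.0, 0.047]
contact_force: [-0.5, -0.2, 0.3]
opening: 0.235
```

Emit:
servo_tool(rows=[[[0.05,0,0],0,2.0],[[0.05,0,0],0,2.0],[[0,0,0],0,2.0]])

```text
clock: 9.35
eef_pos: [554.1, -46.6, 30.2]
tcp_rot: [-3.142, 0.001, 0.047]
contact_force: [-2.4, -0.3, 0.4]
opening: 0.235
```

Emit:
servo_tool(rows=[[[0.05,0,0],0,2.0],[[0,0,0],0,2.0],[[0,0,0],0,2.0]])

```text
clock: 9.6
eef_pos: [554.3, -46.5, 30.1]
tcp_rot: [-3.141, 0.001, 0.047]
contact_force: [-3.8, -0.4, 2.4]
opening: 0.234
```

```bash
python3 look.py 6; python3 - <<'E'
import cv2
a=cv2.imread("pics/scene6.png")[240:420,160:480]
cv2.imwrite("pics/scene6z.png",cv2.resize(a,None,fx=2.5,fy=2.5,interpolation=cv2.INTER_CUBIC))
E
```

```text
9.6 [554.25182035 -46.54938047  30.14375568] [-3.78528106 -0.40729728  2.35636149] 0.23428591485712771
```

View pics/scene6z.png

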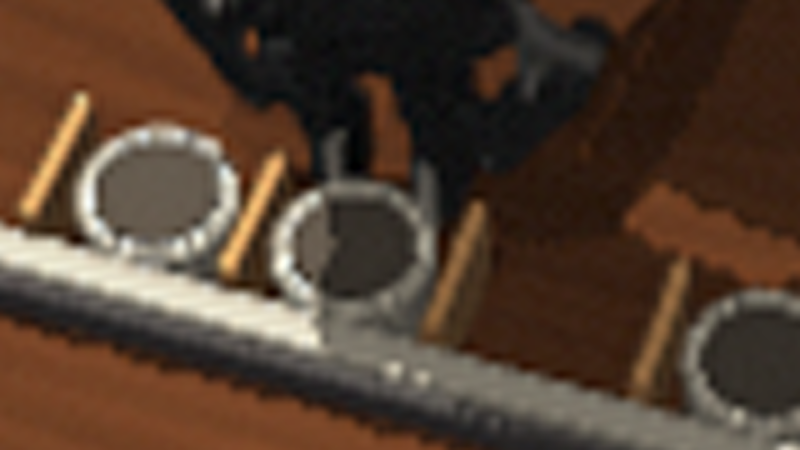

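Emit:
servo_tool(rows=[[[0.05,0,0],0,2.0],[[0.05,0,0],0,2.0],[[0,0,0],0,2.0]])

```text
clock: 9.95
eef_pos: [554.4, -46.5, 30.0]
tcp_rot: [-3.141, 0.003, 0.047]
contact_force: [-7.9, -0.5, 4.7]
opening: 0.232
```

Emit:
servo_tool(rows=[[[-0.2,0,0],0,2.0],[[-0.5,-0.02,0],0,2.0],[[-1.5,-0.07,0],0,2.0],[[-3,-0.14,0],0,2.0],[[-3,-0.14,0],0,2.0]])

```text
clock: 10.37
eef_pos: [474.6, -50.4, 30.5]
tcp_rot: [3.141, -0.003, 0.047]
contact_force: [-2.3, -0.6, -0.3]
opening: 0.239
```

Emit:
servo_tool(rows=[[[0,0,3],0,2.0],[[0,0,4],0,2.0],[[-2,0,4],0,2.0],[[-3,0,4],0,2.0],[[-3,0,3],0,2.0]])

```text
clock: 10.78
eef_pos: [401.9, -50.4, 202.7]
tcp_rot: [3.141, -0.004, 0.047]
contact_force: [0.5, -0.4, 1.7]
opening: 0.232
```

Emit:
servo_tool(rows=[[[-3,0,2],0,2.0],[[-3,0,0],0,2.0],[[-2,0,0],0,2.0],[[0,0,0],0,2.0],[[0,0,0],0,2.0]])

```text
clock: 11.2
eef_pos: [321.0, -50.4, 220.9]
tcp_rot: [3.141, -0.003, 0.046]
contact_force: [1.2, -0.2, 0.2]
opening: 0.235
```

```bash
python3 look.py 7; python3 - <<'E'
from h import *
f=pickle.load(open("top7.pkl","rb"));g=pickle.load(open("top0.pkl","rb"))
d=np.abs(f["frame"].astype(int)-g["frame"]).max(2)
cv2.imwrite("pics/full7.png",pickle.load(open("scene7.pkl","rb"))["frame"][:,:,::-1])
for n,roi in (("tin",(262,155,284,182)),("tinb",(289,158,311,178)),("tinc",(221,160,242,180))):
    for F in (g,f):
        x0,y0,x1,y1=roi
        s=F["frame"].astype(int)[y0:y1,x0:x1]; sat=s.max(2)-s.min(2)
        w=((sat<45)&(s.max(2)>90)&(s.max(2)<160)&(np.arange(y0,y1)[:,None]>163)).astype(np.uint8)
        ys,xs=np.where(w); 
        if len(xs)>20: print(n,len(xs),np.round(ray(F,xs.mean()+x0,ys.mean()+y0,40)[:2],1))
E
```

```text
11.2 [321.03816721 -50.39196555 220.87462689] [ 1.21449261 -0.17506848  0.22780642] 0.23517628322413164
tin 128 [583.3 -45.4]
tinb 124 [ 585.7 -107.8]
tinb 124 [ 585.5 -108. ]
tinc 157 [578.8  79.7]
tinc 156 [578.8  79.5]
```

View pics/top7.png

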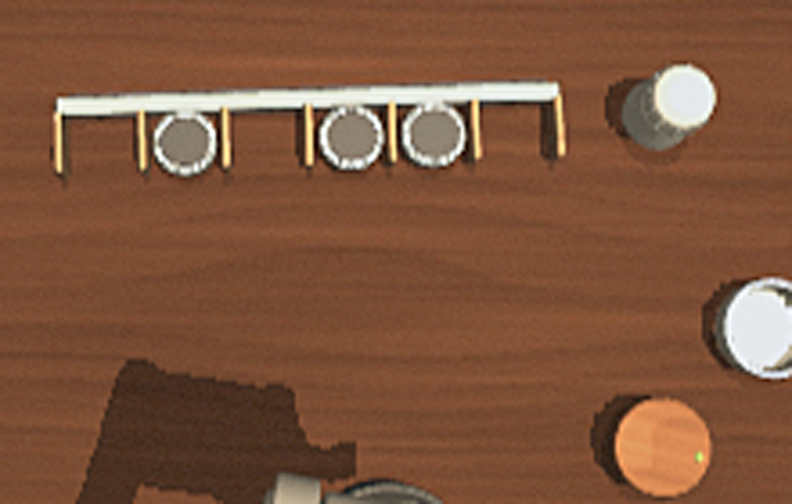

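View pics/scene7.png

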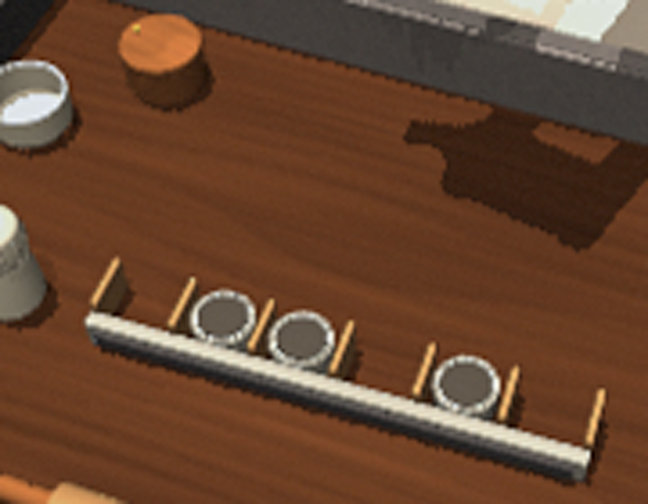

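View pics/full7.png

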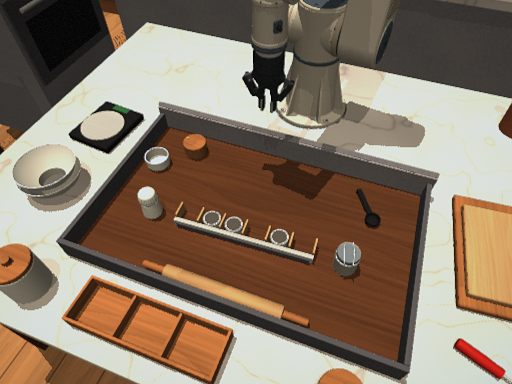

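The tin's lid is at (352,137) in the top crop, between uprights 3 and 4. It lies on the line through the two tins that were already home. Everything else is where it was, so I'm handing the job in.

```bash
python3 -c "
from rig import r
print(r.sign_off())"
```

```text
the job is handed in; nothing more can be done
None
```

The loose tin is home against the steel strip in the third gap from the grinder's end (the rack's -y end). I handed the job in at about 11 s, with the hand backed off and clear above the front of the drawer.

- **Counting:** with fingers closed, I touched the tops of uprights 1, 2 and 3 in order, feeling 7–8 N on each. I lifted the fingertip about 6 mm between touches to pass over the tin in gap 2, so it was not one continuous slide.
- **Pushing:** I pushed the tin along the floor with both fingertips slightly open behind it. It stopped firmly at the strip, with the force rising to about 8 N and almost no further movement.
- **Final check:** the tin measured (583.3, -45.4) mm. The two tins already home put the fully home spot at (583.3, -45.5). Those two tins moved 0.2 mm or less between the first and last pictures.
- **Everything else:** the grinder, jar, spoon, cellar and ramekin look unmoved. I checked those by eye only.

No check failed. The two cameras differed by a few mm on positions early on, so I confirmed by touch where it mattered.

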